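Lock the lens-tray nest with its quarter-turn T-key

ROBOT

A 6-joint arm with a two-finger parallel gripper is mounted at the origin on the work surface. World frame = base frame: x ahead of the robot, y to its left, z up, the work surface at z = 0. Lengths are in mm, angles in rad, forces in N, time in s.
With the tool pointing down it reaches from about 350 to 975 mm from the base axis. Payload 7.1 kg.
Tool frame: the origin (TCP) lies between the finger pads; the fingertips stand 19 mm ahead of it and the grasp point (between the pads) is the TCP; z points along the fingers, y is the line along which they close (so a half turn about z gives the same grasp; the last joint's range is limited). The gripper opens to 88 mm and grips with 3 to 60 N. Pads are 20 mm wide; open, the fingers measure 115 mm over their backs; the gripper's body (75 mm by 178 mm) begins 61 mm behind the grasp point.
Start: joints at [-1.325, 0.423, 1.63, -0, 1.089, -0.019], TCP at [163.591, -603.194, 241.675] pointing down, gripper open.
Joint ranges: [-3, 3], [-0.9, 2.11], [0.09, 2.58], [-1.31, 4.45], [0.11, 2.69], [-2.54, 2.54]. Speed limits (rad/s): [2.39, 2.39, 3.01, 3.14, 3.14, 3.14].

INTERFACE

Orientations are given as a rotation vector (axis times angle).
In Python, from workcell import ctrl gives the robot as it stands.
- The arm moves only by the tool arm_command, never from a script. Its argument "series" is a list of rows, each an object with "linear": the shift along the tool's x, y, z in m, a list of three; "turn": the turn about the tool's z in rad. A call has 1 to 10 rows; each row shifts and turns the commanded pose from where the row before left it, along the tool's axes as they then stand; what a row does not reach is not made up. A row lasts 1/10 s, in which the tool goes at most 50 mm and 8.59 degrees, less where a joint would pass 70% of its speed; a pose out of reach is approached as far as the arm can. A call with a gripper value outside its range is refused whole. "jaw" is the opening, from -1 (shut) to 1 (fully open), set as the call begins (left out, the last holds). The fingers move at their own pace and stop on an object; the grip force is fixed at half the most. Time passes only in rows, so rows that do not move let the fingers close. It gives the time, the measured TCP pose, the force, the opening and the grip force at its end, in the units of the state.
- ctrl.get_obs(): the state, without advancing time (a new reading comes with each control period).
- ctrl.get_image(name): name is "scene" or "top" or "wrist"; returns a dict with "frame" (420x560x3 uint8, blue, green, red), "fx", "fy", "cx", "cy" (pixels), "k1" (the pictures are not rectified: a ray, as slopes to the right and down, at radius r is drawn at 1 + k1 r^2 times it, then the intrinsics apply), "rvec" (rotation vector, rad) and "tvec" (3), from world to camera coordinates, as OpenCV has them. Camera axes: x right, y down, z forward; pixel columns grow to the right and rows downward; lengths in mm; the calibration is good to about 2 mm. A picture is of the moment at which its call begins. There is no depth.
- ctrl.close_job(): hands the job in; it is judged then, once.
The state is a dict: "t": time; "qpos": joint angles; "qvel": joint speeds; "joint_torque": joint torques, N m; "ee_pos": TCP position; "orientation": TCP orientation; "ft_force": force on the tool from outside, world axes, zero at the start; "moment": the same for the moment, N m; "width": finger opening in mm; "grasp_force": force on a finger pad.
Only numpy, scipy, OpenCV 4.12 (cv2) and the standard library are available. Lean on these libraries where they do the work, as an engineer would, in place of code of your own. Each camera call takes 0.05 s, during which the arm holds its last target. There are 200 camera calls.

TASK

Take the T-handled key out of its parking block, pass its T-head down through the slot in the floating steel strip of the lens-tray nest, push it in against the spring, give it a quarter turn either way and let the spring lift it into its seat, so that the key stands upright and locked across the slot. The slot has to be found gently, by feel or by eye: never load the nest with more than 30 N. Let go of the key, and leave everything else on the table where it is.

Things in the scene. Friction and masses are not known exactly. Their poses are not given: they have to be found in the camera images.
- key: steel key, 80 mm tall, 0.1 kg, upright. Origin: centre of its T-head's underside; z up. T-head: bar 30 mm along key x, 8 mm along y, 8 mm high (z 0 to 8 mm). Above it a round stem, 8 mm thick, with a collar 24 mm across at z 22 to 26 mm. Same after a half turn. At the start it stands in the parking block, collar on the block's top, and lifts straight out by 22 mm.
- key_handle (a point): middle of the key's flat dark handle, 66 mm above the key's origin. The handle is 36 mm along key x, 12 mm thick along key y and 28 mm high, parallel to the T-head; pinch it across the 12 mm. Axes as the key's.
- park: fixed grey parking block, 60 mm (x) by 48 mm (y), 30 mm high, with a well 34 x 12 mm along its x in which the key's T-head hangs. Origin: centre of its underside.
- nest: fixed aluminium lens-tray nest. Origin: under the middle of its 84 x 84 mm clamp block, at table height; z up, x towards the tray. Between two cheeks at x = -37 and 37 mm (tops 47 mm high), lies a 6 mm thick steel strip, 72 mm along y, 62 mm along x, top face at z = 45 mm, with the one slot. Pressed down it gives, up to 3 mm (3 N to start, then 2 N per mm).
- nest_mid (a point): middle of the strip's range, at its top face (nest x 0, y 0, z 45 mm), axes as the nest's. The slot is 33 mm along nest x, 10.5 mm along nest y, centred at x = 0, but the strip floats: it starts anywhere within 9 mm of here along nest y, held by 6 N of friction. This point does not follow it: see the slot from above or feel for it. T-head play: 1.5 mm a side in x, 1.25 in y.
- nest_seat (a point): where the key's origin ends when locked (nest z 31 mm; y goes with the strip). A spring pad meets the T-head at key origin z 33 mm (2.5 N) and gives 6.5 N at z 23, where the collar lands on the strip: firm stop. The head turns freely below z 27. Ribs under the strip seat it at 90 degrees to the slot, 2.5 mm play a side. Unturned, the key is pushed back up.
- nest_tray (a point): top of the middle of the black lens-module tray fixed on the nest, 150 mm (nest x) by 196 mm (nest y), top 46 mm above the table; its near edge is 65 mm from the nest's origin.
- lens_a: bystander: black lens barrel, 32 mm across, 34 mm high, standing; to be left alone. Origin: under its middle
- lens_b: bystander: black lens barrel like the other, standing; to be left alone. Origin: under its middle
- dish: bystander: small white open bowl, 70 mm across, 30 mm high; to be left alone. Origin: under its middle
- driver: bystander: screwdriver 150 mm long, lying; to be left alone. Origin: under its middle
- dispenser: bystander: white round bottle, 56 mm across, 120 mm high, standing; to be left alone. Origin: under its middle
- tweezers: bystander: steel tweezers 120 mm long, lying; to be left alone. Origin: under its middle
- case: bystander: clear closed lens case, 94 x 74 x 25 mm; to be left alone. Origin: under its middle
Things that resemble listed ones, but are neither listed nor needed, are in the scene too. Leave any blue look-alike of the key alone.

How it is judged (in metres and radians):
On the way:
1. the T-head has been passed through the slot, unturned, and pushed in against the spring (key origin 21 to 30 mm above the table) (z of key in the frame of nest between 0.021 and 0.03 m and x of key in the frame of nest between -0.006 and 0.006 m and y of key in the frame of nest between -0.014 and 0.014 m and angle between the x axis of key and the x axis of nest, either way round below 0.25 rad), for 0.1 s.
At the end, for the whole second after the job is handed in: The key stands released and at rest in the nest, its T-head below the strip and lifted into the seat (key origin 31 mm above the table, within 2.5 mm; within 6 mm of the nest's centre along x and 14 mm along y), turned across the slot within 0.22 rad, upright within 0.15 rad (z of key in the frame of nest between 0.0285 and 0.0335 m and x of key in the frame of nest between -0.006 and 0.006 m and y of key in the frame of nest between -0.014 and 0.014 m and angle between the x axis of key and the y axis of nest, either way round below 0.22 rad and angle between key's own z axis and vertical below 0.15 rad and linear speed of key below 0.02 m/s and contact force between the fingers and key below 0.05 N); the robot touches nothing.
It fails at once if anything loads the nest (with its strip and follower) with more than 30 N (contact force between anything else and nest above 30 N).
It fails at once if a bystander is moved by more than 20 mm (distance of any of lens_a, lens_b, dish, driver, dispenser, tweezers, case from where it was at the start of the episode above 0.02 m).
It also fails if it takes over 64 s, if anything falls off the work surface, if the arm or the gripper's body presses on something with over 40 N, if the wrist force passes 120 N, or if a joint passes its speed limit or range.

## Working session

There is one attempt and no reset: what is moved stays moved. The work goes in short steps, Python scripts to look and compute and a tool call to move; the robot and the scene stay as the last step left them, time stands still between calls to the robot, and variables do not carry over. Pictures are saved under pics/ and viewed, at most 10 in all, crops included, and the job is handed in when it is done.

Besides the shell and the picture viewer there is one more tool, called as name([rows], argument=value, ...), one row to a line, values as JSON. arm_command: Moves the arm, as the interface text tells. Its arguments: {"type":"object","properties":{"series":{"type":"array"},"jaw":{"type":"number"}},"required":["series"]}

```bash
mkdir -p pics; cat > h.py <<'E'
import numpy as np, cv2
from workcell import ctrl
def grab(n,fn=None):
    d=ctrl.get_image(n)
    if fn: cv2.imwrite('pics/'+fn,d['frame'])
    np.save('/tmp/%s.npy'%n,d,allow_pickle=True)
    return d
def load(n): return np.load('/tmp/%s.npy'%n,allow_pickle=True).item()
def ray2plane(d,uv,z):
    uv=np.atleast_2d(np.array(uv,float))
    p=np.c_[(uv[:,0]-d['cx'])/d['fx'],(uv[:,1]-d['cy'])/d['fy']]
    q=p.copy()
    for _ in range(20): q=p/(1+d['k1']*(q**2).sum(1,keepdims=True))
    R=cv2.Rodrigues(np.array(d['rvec'],float))[0]; t=np.array(d['tvec'],float).ravel()
    c=-R.T@t; r=np.c_[q,np.ones(len(q))]@R
    return c+r*((z-c[2])/r[:,2])[:,None]
def proj(d,P):
    R=cv2.Rodrigues(np.array(d['rvec'],float))[0]; t=np.array(d['tvec'],float).ravel()
    c=np.atleast_2d(P)@R.T+t; q=c[:,:2]/c[:,2:]; q=q*(1+d['k1']*(q**2).sum(1,keepdims=True))
    return q*[d['fx'],d['fy']]+[d['cx'],d['cy']]
E
python3 - <<'E'
from h import *
a=grab('top','top1.png');b=grab('scene','scene1.png')
for d in (a,b): print({k:d[k] for k in d if k!='frame'})
o=ctrl.get_obs(); print(o['t'],o['orientation'],o['ft_force'])
E
```

```text
{'fx': 443.7526864213308, 'fy': 443.7526864213308, 'cx': 276.5783676017531, 'cy': 203.53043637423198, 'k1': -0.041268450805332424, 'rvec': array([ 2.10749928, -2.12215868,  0.20952948]), 'tvec': array([ -33.83945684,  523.1990767 , 1014.97029345])}
{'fx': 498.6348255491285, 'fy': 498.6348255491285, 'cx': 289.8656604863524, 'cy': 209.09626585735296, 'k1': 0.03458465956590384, 'rvec': array([ 2.39353145,  0.75573816, -0.26283309]), 'tvec': array([-415.5100019 , -212.23385909, 1444.07143086])}
0.1 [-3.11274410e+00 -4.14533529e-01  2.27932797e-04] [-0.38113539  0.5326092   0.00405208]
```

View pics/top1.png

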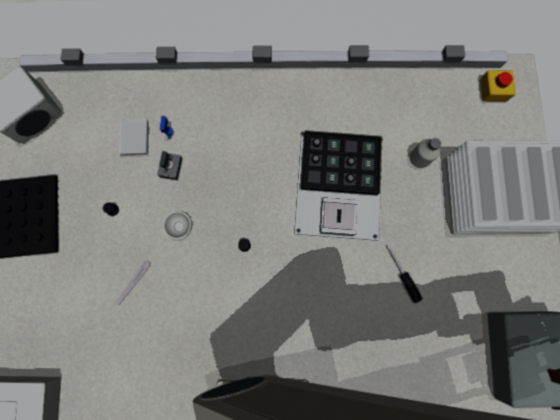

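View pics/scene1.png

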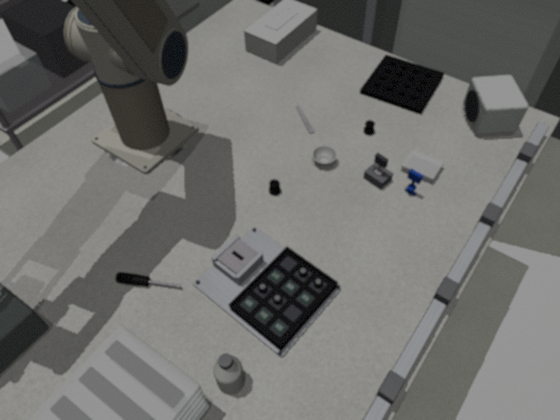

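The top view shows the grey park with the key at about (169,165), the blue look-alike at (166,127), the nest block with its slot at (339,215), and the tray above it at (341,162). The scene view agrees, with the park at (378,175) and the slot at (238,255).

```bash
python3 - <<'E'
from h import *
a=load('top')
for n,uv,z in [('park',(170,168),30),('handle',(165,159),80),('slot',(339,215.5),45),('tray corners',[(304,132),(381,136),(379,193),(300,190)],46)]:
    print(n,ray2plane(a,uv,z).round(1).tolist())
R=cv2.Rodrigues(a['rvec'])[0]; print((-R.T@a['tvec']).round())
f=a['frame']
x=np.hstack([cv2.resize(f[140:190,140:200],None,fx=6,fy=6,interpolation=3),cv2.resize(f[190:240,305:375],None,fx=6,fy=6,interpolation=3)])
cv2.imwrite('pics/c1.png',x)
w=grab('wrist'); Rw=cv2.Rodrigues(w['rvec'])[0]; print('wristcam',(-Rw.T@w['tvec']).round(1),Rw.round(3).tolist(),w['fx'])
o=ctrl.get_obs(); print(cv2.Rodrigues(o['orientation'])[0].round(3).tolist())
E
```

```text
park [[620.3, 229.1, 30.0]]
handle [[628.4, 229.6, 80.0]]
slot [[493.9, -187.7, 45.0]]
tray corners [[706.6, -107.3, 46.0], [694.9, -300.0, 46.0], [548.6, -287.1, 46.0], [557.5, -94.7, 46.0]]
[ 311.  -40. 1099.]
wristcam [ 238.3 -583.1  384. ] [[0.262, -0.965, -0.001], [-0.925, -0.251, 0.285], [-0.275, -0.074, -0.959]] 325.5236113273874
[[0.965, 0.262, -0.0], [0.262, -0.965, 0.001], [0.0, -0.001, -1.0]]
```

View pics/c1.png

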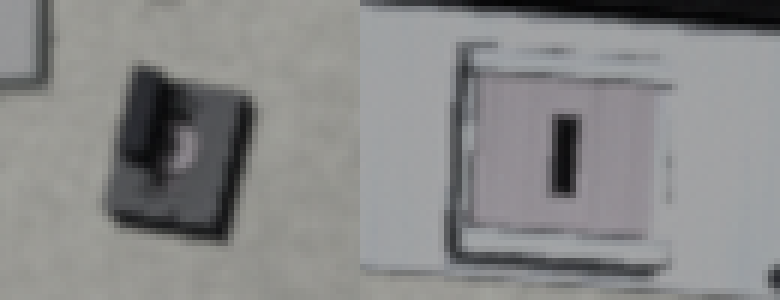

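arm_command([
  {"linear": [0, 0, 0], "turn": 0.112},
  {"linear": [0, 0, 0], "turn": 0.112},
  {"linear": [0, 0, 0], "turn": 0.111},
  {"linear": [0.027, -0.0397, 0], "turn": 0},
  {"linear": [0.027, -0.0397, 0], "turn": 0},
  {"linear": [0.027, -0.0397, 0], "turn": 0},
  {"linear": [0.027, -0.0397, 0], "turn": 0},
  {"linear": [0.027, -0.0397, 0], "turn": 0},
  {"linear": [0.027, -0.0397, 0], "turn": 0},
  {"linear": [0.027, -0.0397, 0], "turn": 0},
], jaw=0.2)

```text
t: 1.15
ee_pos: [372.4, -337.5, 241.7]
orientation: [3.14, -0.111, 0.0]
ft_force: [1.3, -0.4, 0.1]
width: 52.8
grasp_force: 0.0
```

arm_command([
  {"linear": [0.027, -0.0397, 0.02], "turn": 0},
  {"linear": [0.027, -0.0397, 0.02], "turn": 0},
  {"linear": [0.027, -0.0397, 0.02], "turn": 0},
  {"linear": [0.027, -0.0397, 0.02], "turn": 0},
  {"linear": [0, 0, 0], "turn": 0},
  {"linear": [0, 0, 0], "turn": 0},
])

```text
t: 1.75
ee_pos: [485.9, -193.2, 164.1]
orientation: [-3.139, 0.106, 0.003]
ft_force: [0.8, -0.3, 0.4]
width: 52.9
grasp_force: 0.0
```

```bash
python3 - <<'E'
from h import *
a=grab('wrist','w1.png'); print(ctrl.get_obs()['ee_pos'])
g=cv2.cvtColor(a['frame'],6)
m=((g<45)*255).astype('uint8')
for c in cv2.findContours(m,cv2.RETR_LIST,2)[0]:
    ar=cv2.contourArea(c)
    if 80<ar<3000:
        r=cv2.minAreaRect(c); print(ar,np.round(r[0],1),np.round(r[1],1),r[2], ray2plane(a,r[0],45).round(1), ray2plane(a,cv2.boxPoints(r),45).round(1)[:,:2].tolist())
E
```

```text
[ 485.67269842 -194.20967595  164.65882188]
1005.0 [540.9 298. ] [38.9 35.4] 4.969740867614746 [[ 372.8 -440.5   45. ]] [[356.6, -421.9], [396.1, -418.0], [388.5, -459.1], [347.8, -464.8]]
219.5 [269.  195.5] [33. 10.] 90.0 [[ 492.8 -186.    45. ]] [[507.1, -183.0], [506.5, -191.2], [478.0, -189.1], [478.6, -180.7]]
395.0 [301.  74.] [22.6 22.6] 45.0 [[ 586.3 -217.4   45. ]] [[587.1, -205.3], [597.7, -218.0], [585.5, -229.5], [574.7, -216.8]]
608.5 [301.3  74.3] [27.6 28.3] 45.0 [[ 586.1 -217.6   45. ]] [[586.9, -202.6], [600.1, -218.5], [585.3, -232.5], [571.7, -216.6]]
1591.5 [245.   74.5] [40. 41.] 0.0 [[ 588.8 -175.    45. ]] [[575.0, -158.3], [604.4, -161.4], [602.3, -191.3], [572.8, -189.0]]
1540.0 [191.   74.5] [41. 40.] 90.0 [[ 591.9 -134.    45. ]] [[607.7, -120.8], [605.3, -150.9], [575.8, -147.5], [578.3, -116.4]]
113.5 [150.5  29. ] [36.1  4.8] 85.91438293457031 [[ 626.4 -107.9   45. ]] [[638.7, -107.1], [638.6, -110.6], [613.8, -108.8], [613.9, -105.2]]
321.5 [182.3  10.3] [20.5 19.8] 45.0 [[ 637.  -133.3   45. ]] [[638.1, -122.8], [646.5, -134.4], [635.9, -143.7], [627.3, -132.2]]
299.5 [390.5  42. ] [ 6.2 84.5] 3.8654611110687256 [[ 605.1 -285.3   45. ]] [[575.3, -281.1], [634.1, -285.0], [633.6, -289.5], [574.7, -285.9]]
177.0 [331.   11.5] [23. 16.] 90.0 [[ 628.3 -241.5   45. ]] [[636.3, -236.0], [635.7, -247.6], [620.2, -247.1], [620.9, -235.4]]
```

View pics/w1.png

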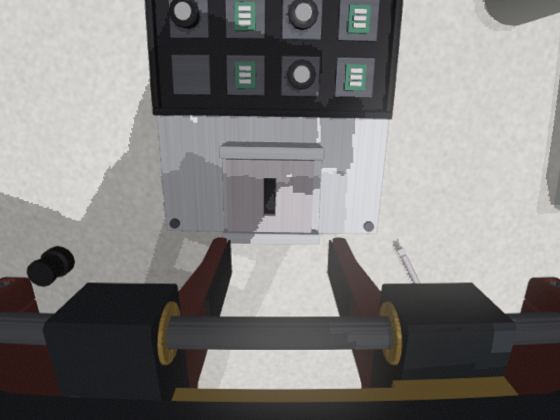

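The wrist view shows the slot at (269.5,196) in the strip, the cheeks above and below it at rows 151 and 238, and the tray's near edge at row 116. The open fingers are at the bottom.

```bash
python3 - <<'E'
from h import *
a=load('wrist'); g=cv2.cvtColor(a['frame'],6).astype(float)
np.set_printoptions(linewidth=200)
print(g[185:207:4,258:282].astype(int)); print(g[172:222,267:272].mean(1).astype(int))
def cross(p,lo): # half-level crossings around the dark part
    d=np.where(p<lo)[0]; i,j=d[0],d[-1]
    return i-1+(p[i-1]-lo)/(p[i-1]-p[i]), j+(lo-p[j])/(p[j+1]-p[j])
L=[];
for r in range(182,211):
    p=g[r,256:284]; c=cross(p,75); L.append((r,256+c[0],256+c[1]))
L=np.array(L)
l=ray2plane(a,L[:,[1,0]],45); rr=ray2plane(a,L[:,[2,0]],45)
m=(l+rr)/2; print('width',np.hypot(*(l-rr)[:,:2].T).round(1)); k=np.polyfit(m[:,0],m[:,1],1); print('yaw',k[0],'y at x490',np.polyval(k,490))
p=g[165:230,267:272].mean(1); c=cross(p,75); print('ends',ray2plane(a,[(269.5,165+c[0]),(269.5,165+c[1])],45))
# tray near edge rows
E=[]
for u in range(165,385,10):
    p=g[100:130,u]; v=100+np.argmax(np.diff(p))+.5; E.append((u,v))
w=ray2plane(a,E,46); k=np.polyfit(w[:,1],w[:,0],1); res=w[:,0]-np.polyval(k,w[:,1]); ok=abs(res)<2; k=np.polyfit(w[ok,1],w[ok,0],1); print('tray edge yaw',-k[0],'x at y-187',np.polyval(k,-187),ok.sum())
E
```

```text
[[113 114 114 113 112  91  38  26  28  26  31  30  32  31  32  29  30  52  89 115 117 117 114 112]
 [113 113 115 114 112  91  36  29  31  30  29  32  30  30  33  32  38  64 100 118 153 192 191 188]
 [114 115 115 114 112  92  38  28  30  33  31  32  33  33  37  35  33  71 148 194 194 193 191 188]
 [114 115 116 113 113  91  37  29  31  32  33  42  56  56  55  51  44 109 173 193 193 192 190 188]
 [113 115 114 113 112  92  40  31  33  42  55  56  57  58  57  56  55 110 173 192 193 194 190 188]
 [113 115 115 115 112  91  40  40  55  57  57  55  58  55  56  56  56 110 172 191 193 194 190 187]]
[144 144 145 145 146 141  57  31  30  28  28  29  28  30  30  30  31  30  30  32  31  32  34  33  35  43  44  43  45  53  53  53  56  56  56  56  55  53  38  36  36  50  87 114 178 189 189 188 188
 188]
width [ 9.9 10.1 10.1 10.2 10.2 10.2 10.2 10.   9.8  9.7  9.8  9.8  9.8  9.8  9.7  9.3  9.3  9.3  9.3  9.3  9.3  9.3  9.3  9.3  9.2  9.1  9.1  9.2  9.2]
yaw -0.10458823605120225 y at x490 -185.77902216997975
ends [[ 507.77048382 -187.55615755   45.        ]
 [ 476.81745845 -185.20093257   45.        ]]
tray edge yaw -0.08355950649167675 x at y-187 557.1613987188429 22
```

arm_command([
  {"linear": [0, 0, -0.005], "turn": 0.112},
  {"linear": [0.0065, -0.049, -0.003], "turn": 0},
  {"linear": [0.0065, -0.049, -0.003], "turn": 0},
  {"linear": [0.0065, -0.049, -0.003], "turn": 0},
  {"linear": [0.0065, -0.049, -0.003], "turn": 0},
  {"linear": [0.0065, -0.049, -0.003], "turn": 0},
  {"linear": [0.0065, -0.049, -0.003], "turn": 0},
  {"linear": [0.0065, -0.049, -0.003], "turn": 0},
  {"linear": [0.0065, -0.049, -0.003], "turn": 0},
  {"linear": [0.0065, -0.049, -0.003], "turn": 0},
])

```text
t: 2.8
ee_pos: [624.5, 228.7, 198.0]
orientation: [-3.128, 0.29, -0.002]
ft_force: [0.6, -0.7, 0.2]
width: 52.7
grasp_force: 0.0
```

arm_command([
  {"linear": [0, 0, 0], "turn": 0},
  {"linear": [0, 0, 0], "turn": 0},
  {"linear": [0, 0, 0], "turn": 0},
])

```text
t: 3.1
ee_pos: [623.1, 226.6, 196.9]
orientation: [3.128, -0.289, -0.001]
ft_force: [-0.4, 0.3, 0.3]
width: 52.5
grasp_force: 0.0
```

```bash
python3 - <<'E'
from h import *
a=grab('wrist','w2.png'); o=ctrl.get_obs(); print(o['ee_pos'],o['orientation'])
E
```

```text
[623.10806258 226.53379947 196.91063062] [ 3.12770251e+00 -2.89486553e-01 -8.26377713e-04]
```

View pics/w2.png

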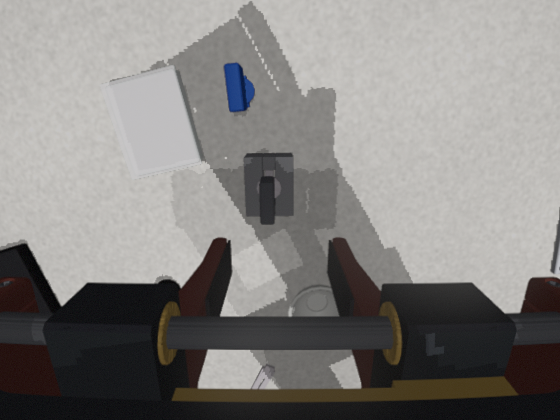

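The key's dark handle is at columns 260-275 and rows 176-224. The park block spans columns 245-294 and rows 153-216, square to the tool. The blue key is away at (237,88).

```bash
python3 - <<'E'
from h import *
np.set_printoptions(linewidth=220)
a=load('wrist'); g=cv2.cvtColor(a['frame'],6).astype(int)
print(g[170:228,267]); print(g[195:224:6,250:292])
m=((g<45)*255).astype('uint8')
n,l,s,c=cv2.connectedComponentsWithStats(m); i=l[205,267]; print(s[i],c[i])
# park right/left edges: columns per row
m2=((g<80)*255).astype('uint8')[140:230,230:310]
for r in range(155,215,8): print(r,g[r,240:250],g[r,288:300])
E
```

```text
[ 82  94  94  95  95  91  52  36  34  36  33  34  37  43  44  44  46  44  44  44  43  46  47  46  46  46  45  46  44  48  47  46  45  46  47  47  47  48  48  48  48  48  50  47  47  50  46  47  48  50  49  49  48  49
  69 108 109 108]
[[ 69  69  68  68  69  69  68  67  67  58  43  45  46  45  45  44  46  46  47  47  46  43  44  41  66  99  99  95  83  72  68  70  70  70  70  69  71  70  70  69  69  70]
 [ 69  69  69  69  69  68  68  70  67  53  42  45  45  45  47  47  44  46  46  46  46  47  44  41  36  53  68  69  70  71  72  70  70  69  71  70  71  70  71  70  71  71]
 [ 68  70  71  69  71  70  69  71  70  63  42  43  46  45  47  48  46  48  46  47  46  47  44  42  45  62  70  71  71  71  71  71  70  70  71  71  71  70  72  71  69  71]
 [ 69  70  69  70  69  70  71  69  69  65  46  43  46  47  48  48  48  47  48  49  48  50  48  42  42  57  69  70  71  69  70  70  69  70  70  70  70  70  71  71  71  70]
 [109 110 110 110 110 107 105 107 108  99  68  46  47  48  49  48  50  50  47  49  48  48  47  49  67 100 110 111 110 109 108 106 107 108 107 107 109 108 107 108 109 112]]
[     0      0    560    403 182805] [285.5232242 169.8286316]
155 [132 129 131 134 126  91  55  47  49  49] [ 50  51  52  51  72 111 134 134 133 134 135 135]
163 [133 133 131 120  93  89  88  88  87  83] [ 93  91  92  93  95 111 134 132 132 132 133 134]
171 [112 110 110 101  73  67  68  70  69  69] [ 92  89  89  90  86  91 110 109 108 108 109 110]
179 [108 109 108 102  78  69  68  70  68  68] [ 71  71  71  70  69  84 109 109 108 107 105 105]
187 [110 110 109 110 102  69  67  69  69  68] [ 70  71  71  69  69  86 110 110 107 107 108 106]
195 [109 108 108 108 101  74  67  69  70  69] [ 70  69  69  70  68  83 105 107 105 108 108 110]
203 [108 107 109 112 103  85  68  68  68  68] [ 70  69  71  69  68  82 106 109 108 109 107 107]
211 [106 106 108 112 112 102  70  68  69  68] [ 69  71  73  71  71  83 105 105 106 107 107 106]
```

```bash
python3 - <<'E'
from h import *
a=load('wrist'); o=ctrl.get_obs(); R=cv2.Rodrigues(o['orientation'])[0]
P=ray2plane(a,[(267,182.6),(267,223.8),(259.2,195),(259.6,219),(274.4,200),(274.8,213)],88)
print(P.round(1).tolist())
ec=(P[0]+P[1])/2; 
l=np.polyfit(P[2:4,0],P[2:4,1],1); print('left yaw',l[0])
b=ray2plane(a,[(244.5,185),(245.3,207),(293.2,185),(293.0,207)],30); print('park edges',b.round(1).tolist(),(b.mean(0)).round(1)); print('yaws',(b[0]-b[1])[1]/(b[0]-b[1])[0],(b[2]-b[3])[1]/(b[2]-b[3])[0])
yl=P[2:4].mean(0); yr=P[4:].mean(0); print('w',np.linalg.norm(yl-yr))
c=np.array([ec[0],0,74]); c[1]=((yl+yr)/2)[1]+(ec[0]-((yl+yr)/2)[0])*-.19
print('handle',c,'tool shift',R.T@(c-o['ee_pos']), 'tool yaw',np.arctan2(R[1,0],R[0,0]))
E
```

```text
[[644.3, 231.4, 88.0], [610.3, 238.2, 88.0], [635.5, 239.6, 88.0], [615.5, 243.3, 88.0], [629.2, 228.4, 88.0], [618.3, 230.1, 88.0]]
left yaw -0.18792499665718093
park edges [[633.4, 258.1, 30.0], [611.2, 262.1, 30.0], [624.6, 211.3, 30.0], [602.5, 215.4, 30.0]] [617.9 236.7  30. ]
yaws -0.18086851406319163 -0.1829673772903076
w 12.327333082852924
handle [627.31638147 234.82828272  74.        ] tool shift [  2.67295365  -8.99579035 122.90428225] tool yaw -0.18458555601212395
```

arm_command([
  {"linear": [0.0013, -0.0045, 0.04], "turn": 0},
  {"linear": [0.0014, -0.0045, 0.04], "turn": 0},
  {"linear": [0, 0, 0.03], "turn": 0},
  {"linear": [0, 0, 0.013], "turn": 0},
  {"linear": [0, 0, 0], "turn": 0},
  {"linear": [0, 0, 0], "turn": 0},
  {"linear": [0, 0, 0], "turn": 0},
])

```text
t: 3.85
ee_pos: [629.0, 237.3, 75.9]
orientation: [-3.127, 0.287, -0.005]
ft_force: [-0.4, 0.3, -0.3]
width: 52.7
grasp_force: 0.0
```

```bash
python3 - <<'E'
from h import *
o=ctrl.get_obs(); R=cv2.Rodrigues(o['orientation'])[0]
print(o['t'],o['ee_pos'],R.T@(np.array([627.3,234.8,74])-o['ee_pos']),'yaw',np.arctan2(R[1,0],R[0,0]),R[:,2],o['ft_force'])
E
```

```text
3.85 [628.95838203 237.25515211  75.86812342] [-1.18974395  2.71858981  1.86055549] yaw -0.1827367817621574 [ 0.00298952  0.00105931 -0.99999497] [-0.35548646  0.31328105 -0.25872606]
```

arm_command([
  {"linear": [-0.0012, 0.0025, 0.002], "turn": 0},
  {"linear": [0, 0, 0], "turn": 0},
  {"linear": [0, 0, 0], "turn": 0},
])

```text
t: 4.15
ee_pos: [626.1, 235.0, 72.3]
orientation: [-3.128, 0.286, -0.001]
ft_force: [-0.3, 0.4, 0.0]
width: 53.1
grasp_force: 0.0
```

arm_command([
  {"linear": [0, 0, 0], "turn": 0},
  {"linear": [0, 0, 0], "turn": 0},
  {"linear": [0, 0, 0], "turn": 0},
  {"linear": [0, 0, 0], "turn": 0},
  {"linear": [0, 0, 0], "turn": 0},
], jaw=-1)

```text
t: 4.65
ee_pos: [626.0, 235.0, 71.7]
orientation: [3.129, -0.286, -0.0]
ft_force: [0.3, 0.6, 0.2]
width: 16.2
grasp_force: 0.0
```

```bash
python3 - <<'E'
from h import *
o=ctrl.get_obs(); R=cv2.Rodrigues(o['orientation'])[0]
print(o['t'],o['ee_pos'],R.T@(np.array([627.3,234.8,74])-o['ee_pos']),'yaw',np.arctan2(R[1,0],R[0,0]),R[:,2],o['ft_force'],o['moment'],o['width'],o['grasp_force'])
E
```

```text
4.65 [625.99739749 235.00661005  71.7325549 ] [ 1.31838291 -0.03279511 -2.26750067] yaw -0.1821840268936563 [-4.26217687e-05  2.58448809e-07 -9.99999999e-01] [0.34767072 0.62031794 0.19594759] [0.05887635 0.02309947 0.04976639] 16.189191846513037 0.0
```

arm_command([
  {"linear": [0, 0, 0], "turn": 0},
  {"linear": [0, 0, 0], "turn": 0},
  {"linear": [0, 0, 0], "turn": 0},
  {"linear": [0, 0, 0], "turn": 0},
])

```text
t: 5.05
ee_pos: [625.8, 234.9, 71.6]
orientation: [3.128, -0.286, -0.0]
ft_force: [-0.2, 0.3, -1.1]
width: 12.0
grasp_force: 30.0
```

```bash
python3 - <<'E'
from h import *
o=ctrl.get_obs(); R=cv2.Rodrigues(o['orientation'])[0]
print(o['t'],o['ee_pos'],R.T@(np.array([627.3,234.8,74])-o['ee_pos']),'yaw',np.arctan2(R[1,0],R[0,0]),R[:,2],o['ft_force'],o['moment'],o['width'],o['grasp_force'])
E
```

```text
5.05 [625.84652211 234.93280933  71.61585573] [ 1.45279599 -0.13226983 -2.38458984] yaw -0.1821575727428948 [-3.17605273e-04 -1.19904912e-04 -9.99999942e-01] [-0.1537949   0.30916002 -1.05306477] [0.05596263 0.07508902 0.0274525 ] 12.007226821988368 29.99979704618454
```

arm_command([
  {"linear": [0, 0, -0.01], "turn": 0},
  {"linear": [0, 0, -0.02], "turn": 0},
  {"linear": [0, 0, -0.025], "turn": 0},
  {"linear": [0, 0, -0.015], "turn": 0},
  {"linear": [0, 0, 0], "turn": -0.049},
  {"linear": [0, 0, 0], "turn": -0.048},
  {"linear": [-0.0033, 0.0144, 0], "turn": 0},
  {"linear": [-0.0066, 0.0287, 0], "turn": 0},
  {"linear": [-0.0099, 0.0431, 0], "turn": 0},
  {"linear": [-0.0099, 0.0431, 0], "turn": 0},
])

```text
t: 6.05
ee_pos: [584.2, 107.0, 141.7]
orientation: [3.138, -0.134, -0.0]
ft_force: [-0.2, -0.7, -2.1]
width: 12.0
grasp_force: 30.0
```

arm_command([
  {"linear": [-0.0099, 0.0431, 0], "turn": 0},
  {"linear": [-0.0099, 0.0431, 0], "turn": 0},
  {"linear": [-0.0099, 0.0431, 0], "turn": 0},
  {"linear": [-0.0099, 0.0431, 0], "turn": 0},
  {"linear": [-0.0099, 0.0431, 0], "turn": 0},
  {"linear": [-0.0099, 0.0431, 0], "turn": 0},
  {"linear": [-0.0066, 0.0287, 0], "turn": 0},
  {"linear": [-0.0033, 0.0144, 0], "turn": 0},
  {"linear": [0, 0, 0], "turn": 0},
  {"linear": [0, 0, 0], "turn": 0},
])

```text
t: 7.05
ee_pos: [490.5, -185.7, 141.8]
orientation: [-3.138, 0.136, 0.0]
ft_force: [1.2, 0.1, -1.4]
width: 11.7
grasp_force: 30.0
```

```bash
cat > st.py <<'E'
from h import *
import sys
o=ctrl.get_obs(); R=cv2.Rodrigues(o['orientation'])[0]
T=np.array([490.25,-185.9,0]) if len(sys.argv)<3 else np.array([float(sys.argv[1]),float(sys.argv[2]),0])
print(o['t'],o['ee_pos'].round(2),'to go',(R.T@(T-o['ee_pos'])).round(2)[:2],'yaw',np.arctan2(R[1,0],R[0,0]).round(4),R[:,2].round(4),o['ft_force'].round(1),o['moment'].round(3),o['width'].round(2),o['grasp_force'])
E
python3 st.py; python3 -c "
from h import *
grab('wrist','w3.png')"
```

```text
Traceback (most recent call last):
  File "st.py", line 5, in <module>
    print(o['t'],o['ee_pos'].round(2),'to go',(R.T@(T-o['ee_pos'])).round(2)[:2],'yaw',np.arctan2(R[1,0],R[0,0]).round(4),R[:,2].round(4),o['ft_force'].round(1),o['moment'].round(3),o['width'].round(2),o['grasp_force'])
                                                                                                                                                                                      ^^^^^^^^^^^^^^^^
AttributeError: 'float' object has no attribute 'round'
```

View pics/w3.png

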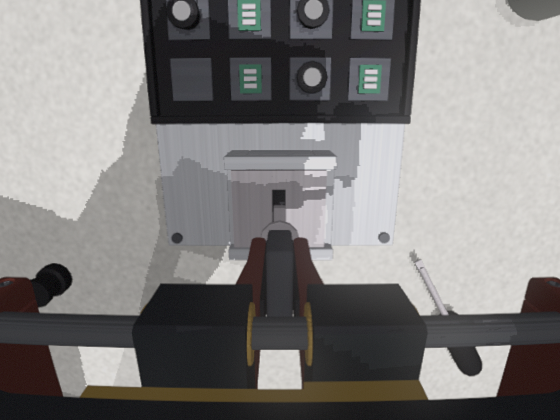

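The wrist view shows the key in the grip. The T-head end is at about (279,212), in line with the slot's far end at (279,196), and the collar is at (279,230).

```bash
sed -i "s/o\['width'\].round(2)/o['width']/" st.py; python3 st.py; python3 - <<'E'
from h import *
np.set_printoptions(linewidth=220)
a=load('wrist'); g=cv2.cvtColor(a['frame'],6).astype(int)
for r in (191,194,197,200,206,210,214,218): print(r,g[r,264:296])
print(g[184:225,279])
o=ctrl.get_obs(); R=cv2.Rodrigues(o['orientation'])[0]; p=o['ee_pos']
K=lambda x,y,z: p+R@np.array([x,y,63.6-z])
print('head end top', proj(a,[K(16.45,4,8),K(16.45,-4,8),K(16.45,4,0),K(16.45,-4,0)]).round(1).tolist())
def edge(r,lo):
    q=g[r,264:296]; d=np.where(q<lo)[0]; d=d[(d>4)&(d<28)]; i,j=d[0],d[-1]
    return 264+i-1+(q[i-1]-lo)/(q[i-1]-q[i]),264+j+(lo-q[j])/(q[j+1]-q[j])
for r in (191,193,195): 
    e=edge(r,75); P=ray2plane(a,[(e[0],r),(e[1],r)],45); t=(R.T@(P-p).T).T; print(r,e,t.round(2)[:,:2].tolist(),P.round(1)[:,:2].tolist())
E
```

```text
7.1 [ 490.73 -185.25  141.77] to go [-0.4   0.73] yaw -0.0851 [-1.e-04  3.e-04 -1.e+00] [-0.8  0.2 -1.2] [ 0.052 -0.012 -0.028] 11.70535217260172 29.999891817569733
191 [114 114 114 114 114 113 113 101  57  32  32  29  32  32  33  32  31  33  34  33  35  74 115 118 117 115 116 114 111 112 113 113]
194 [114 113 113 113 114 114 111 103  58  33  31  31  32  34  34  34  32  34  36  32  37  78 115 116 117 116 115 114 112 111 113 114]
197 [114 113 114 112 115 114 115 103  58  32  30  34  31  31  36  35  36  36  32  35  39  77 116 117 117 116 116 114 111 110 113 115]
200 [113 114 114 114 115 114 112 103  60  32  31  33  34  33  35  35  36  34  32  35  40  77 116 117 116 116 115 113 111 113 113 114]
206 [114 113 113 113 115 113 114 105  65  56  82  85  86  85  85  84  85  85  85  83  84  96 116 116 116 116 115 114 111 113 111 113]
210 [114 114 112 114 115 115 114 104  66  67 103 110 111 111 110 110 109 110 110 111 110 133 175 192 193 194 191 189 187 187 187 190]
214 [112 113 113 114 113 114 113 107  83  77 105 110 111 112 110 110 109 110 112 111 111 131 174 191 192 193 190 188 185 184 186 188]
218 [115 114 114 113 115 114 113 106  82  75 105 109 110 111 111 111 110 110 112 112 111 132 174 191 193 192 190 187 184 184 187 188]
[116 115 115 116 115  93  40  32  35  35  34  32  34  35  34  35  35  38  44  40  43  72  84  87 106 110 110 110 111 110 110 110 111 111 111 109  98  93 111 117 115]
head end top [[283.3, 206.3], [270.8, 206.3], [283.2, 202.8], [271.1, 202.8]]
191 (np.float64(271.59090909090907), np.float64(285.0243902439024)) [[16.0, -4.42], [15.99, 5.79]] [[507.0, -182.2], [506.2, -192.3]]
193 (np.float64(271.6136363636364), np.float64(284.94594594594594)) [[14.43, -4.41], [14.42, 5.74]] [[505.5, -182.0], [504.6, -192.2]]
195 (np.float64(271.64285714285717), np.float64(284.9268292682927)) [[12.85, -4.4], [12.84, 5.73]] [[503.9, -181.9], [503.0, -192.0]]
```

arm_command([
  {"linear": [0, -0.0009, 0.01], "turn": 0},
  {"linear": [0, 0, 0.01], "turn": 0},
  {"linear": [0, 0, 0.007], "turn": 0},
  {"linear": [0, 0, 0], "turn": 0},
  {"linear": [0, 0, 0], "turn": 0},
  {"linear": [0, 0, 0], "turn": 0},
])

```text
t: 7.7
ee_pos: [490.9, -185.1, 114.8]
orientation: [3.139, -0.134, 0.0]
ft_force: [-0.5, 0.1, -1.8]
width: 11.8
grasp_force: 30.0
```

```bash
python3 st.py; python3 - <<'E'
from h import *
np.set_printoptions(linewidth=220)
a=grab('wrist'); g=cv2.cvtColor(a['frame'],6).astype(int)
for r in range(190,236,4): print(r,g[r,262:298])
print(g[186:240,279])
o=ctrl.get_obs(); R=cv2.Rodrigues(o['orientation'])[0]; p=o['ee_pos']
K=lambda x,y,z: p+R@np.array([x,y,63.6-z])
print('head end', proj(a,[K(15.5,4,8),K(15.5,-4,8),K(15.5,4,0),K(15.5,-4,0)]).round(1).tolist())
x=cv2.resize(a['frame'][170:260,220:340],None,fx=6,fy=6,interpolation=2); cv2.imwrite('pics/w4.png',x)
E
```

```text
7.7 [ 490.94 -185.12  114.85] to go [-0.64  0.83] yaw -0.085 [ 2.e-04 -1.e-04 -1.e+00] [-0.5  0.1 -1.8] [ 0.048  0.026 -0.066] 11.840317431928948 29.999679028987885
190 [142 142 141 142 142 135 118 115 115 116 116 117 119 117 113 112 114 116 116 116 115 114 115 114 116 116 116 116 116 117 115 113 111 110 111 114]
194 [114 113 113 113 112 114 114 113 113 113 114 115 116 114 114 113 116 117 115 117 115 115 114 116 117 114 115 115 116 117 116 112 112 110 112 112]
198 [115 114 114 114 113 114 113 112 113 113 114 115 117 116 115 114 118 119 116 117 117 116 115 116 118 117 115 117 116 116 115 115 112 110 112 112]
202 [114 113 114 113 113 114 113 114 113 102  58  31  32  30  34  30  32  35  34  35  34  34  36  35  48  87 115 117 116 116 116 114 113 109 112 112]
206 [113 112 113 113 112 113 115 114 113 101  60  53  81  85  85  84  86  84  85  85  86  84  85  71  52  86 116 117 118 116 115 113 112 111 113 114]
210 [114 114 114 114 114 113 114 114 114 102  60  67 105 110 112 111 112 112 110 110 112 112 110  95  59  90 115 116 117 117 116 115 111 110 112 114]
214 [112 113 114 114 113 114 113 11
[... 456 characters left out ...]
113 114 114 113 115 113 113 114 114 114 115 113 114 113 114 114 115 114 115 113 102  92  97 108 110 113 114]
230 [100  99 112 115 114 116 106  78  71  55  54  54  55  56  55  53  55  55  55  57  56  56  57  56  57  57  60  77 101 117 117 116 113 105 119 163]
234 [117 119 117 118 117 102  50  41  45  48  46  47  48  48  47  48  47  50  48  47  49  47  48  49  50  51  52  50  51  82 118 118 118 118 118 126]
[146 146 142 117 116 115 115 116 117 116 117 116 119 112  47  33  35  33  43  73  84  88 105 110 112 109 110 110 110 110 110 111 110 108  97  91 111 116 115 115 114 114 114 108  55  45  48  49  50  49  48  49  46  48]
head end [[284.2, 208.0], [271.7, 208.0], [284.0, 204.4], [272.0, 204.4]]
```

View pics/w4.png

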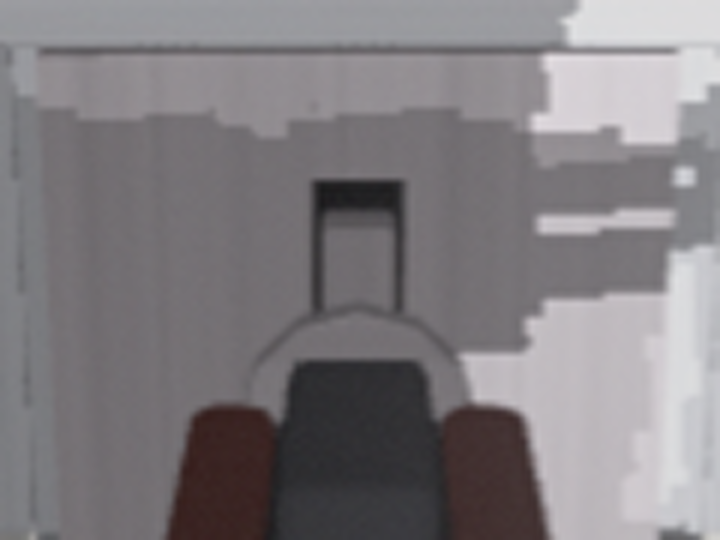

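The crop shows the T-head lying inside the slot outline, with the same gap left and right (about 1.6 px each). It sits slightly towards the robot, by about 0.7 mm.

arm_command([
  {"linear": [0.0006, 0, 0.0015], "turn": 0},
  {"linear": [0, 0, 0.0015], "turn": 0},
  {"linear": [0, 0, 0.0015], "turn": 0},
  {"linear": [0, 0, 0.001], "turn": 0},
  {"linear": [0, 0, 0.001], "turn": 0},
  {"linear": [0, 0, 0.001], "turn": 0},
  {"linear": [0, 0, 0.001], "turn": 0},
  {"linear": [0, 0, 0], "turn": 0},
])

```text
t: 8.55
ee_pos: [491.3, -185.2, 106.1]
orientation: [-3.139, 0.134, 0.0]
ft_force: [-0.4, -0.1, -0.7]
width: 11.4
grasp_force: 30.0
```

```bash
python3 st.py
```

```text
8.55 [ 491.28 -185.17  106.12] to go [-0.94  0.82] yaw -0.0852 [-2.e-04  1.e-04 -1.e+00] [-0.4 -0.1 -0.7] [ 0.022 -0.056 -0.006] 11.385798736914525 29.99980241060257
```

arm_command([
  {"linear": [0, 0, 0.001], "turn": 0},
  {"linear": [0, 0, 0.001], "turn": 0},
  {"linear": [0, 0, 0.001], "turn": 0},
  {"linear": [0, 0, 0.001], "turn": 0},
  {"linear": [0, 0, 0.001], "turn": 0},
])

```text
t: 9.05
ee_pos: [491.3, -185.2, 101.2]
orientation: [-3.139, 0.134, 0.0]
ft_force: [0.3, -0.5, -1.1]
width: 12.1
grasp_force: 30.0
```

```bash
python3 st.py
```

```text
9.05 [ 491.32 -185.2   101.17] to go [-0.99  0.79] yaw -0.0852 [-1.e-04  0.e+00 -1.e+00] [ 0.3 -0.5 -1.1] [-0.018 -0.019 -0.007] 12.142488870401305 29.999843537807465
```

arm_command([
  {"linear": [0, 0, 0.001], "turn": 0},
  {"linear": [0, 0, 0.001], "turn": 0},
  {"linear": [0, 0, 0.001], "turn": 0},
  {"linear": [0, 0, 0.001], "turn": 0},
  {"linear": [0, 0, 0.001], "turn": 0},
  {"linear": [0, 0, 0.001], "turn": 0},
  {"linear": [0, 0, 0], "turn": 0},
])

```text
t: 9.75
ee_pos: [491.4, -185.2, 95.3]
orientation: [-3.139, 0.134, 0.0]
ft_force: [-0.3, 0.6, 1.7]
width: 11.7
grasp_force: 30.0
```

```bash
python3 st.py
```

```text
9.75 [ 491.35 -185.17   95.29] to go [-1.04  0.82] yaw -0.0852 [-0.  0. -1.] [-0.3  0.6  1.7] [ 0.115  0.18  -0.003] 11.721824157933568 30.000244081020355
```

arm_command([
  {"linear": [0, 0, 0.001], "turn": 0},
  {"linear": [0, 0, 0.001], "turn": 0},
  {"linear": [0, 0, 0.001], "turn": 0},
  {"linear": [0, 0, 0.001], "turn": 0},
  {"linear": [0, 0, 0.001], "turn": 0},
  {"linear": [0, 0, 0.001], "turn": 0},
  {"linear": [0, 0, 0], "turn": 0},
  {"linear": [0, 0, 0], "turn": 0},
])

```text
t: 10.55
ee_pos: [491.4, -185.2, 89.3]
orientation: [3.139, -0.134, 0.0]
ft_force: [-1.0, 0.9, 3.5]
width: 11.8
grasp_force: 30.0
```

```bash
python3 st.py
```

```text
10.55 [ 491.37 -185.23   89.31] to go [-1.06  0.77] yaw -0.0852 [ 0. -0. -1.] [-1.   0.9  3.5] [ 0.119  0.205 -0.039] 11.760833409993968 30.00049263238907
```

arm_command([
  {"linear": [0, 0, 0.0005], "turn": 0},
  {"linear": [0, 0, 0.0005], "turn": 0},
  {"linear": [0, 0, 0.0005], "turn": 0},
  {"linear": [0, 0, 0], "turn": 0},
  {"linear": [0, 0, 0], "turn": 0},
  {"linear": [0, 0, 0], "turn": 0},
])

```text
t: 11.15
ee_pos: [491.4, -185.2, 87.8]
orientation: [3.139, -0.134, 0.0]
ft_force: [-0.5, 0.4, 4.0]
width: 11.9
grasp_force: 30.0
```

```bash
python3 st.py
```

```text
11.15 [ 491.4  -185.22   87.81] to go [-1.1   0.77] yaw -0.0853 [ 1.e-04 -0.e+00 -1.e+00] [-0.5  0.4  4. ] [ 0.178  0.199 -0.019] 11.909624877838132 30.000763535499573
```

arm_command([
  {"linear": [0, 0, 0], "turn": -0.04},
  {"linear": [0, 0, 0], "turn": -0.08},
  {"linear": [0, 0, 0], "turn": -0.1},
  {"linear": [0, 0, 0], "turn": -0.1},
  {"linear": [0, 0, 0], "turn": -0.1},
])

```text
t: 11.65
ee_pos: [491.9, -185.4, 88.0]
orientation: [3.096, 0.53, 0.002]
ft_force: [-0.7, -0.1, 4.4]
width: 11.7
grasp_force: 30.0
```

```bash
python3 st.py
```

```text
11.65 [ 491.92 -185.42   87.98] to go [-1.82 -0.17] yaw 0.3388 [ 1.2e-03 -5.0e-04 -1.0e+00] [-0.7 -0.1  4.4] [ 0.016 -0.025 -0.006] 11.680281331514836 30.001138150691986
```

arm_command([
  {"linear": [0, 0, 0], "turn": -0.1},
  {"linear": [0, 0, 0], "turn": -0.1},
  {"linear": [0, 0, 0], "turn": -0.1},
  {"linear": [0, 0, 0], "turn": -0.1},
  {"linear": [0, 0, 0], "turn": -0.1},
])

```text
t: 12.15
ee_pos: [492.0, -185.4, 88.0]
orientation: [2.868, 1.279, 0.002]
ft_force: [-0.8, -0.1, 4.2]
width: 11.9
grasp_force: 30.0
```

```bash
python3 st.py
```

```text
12.15 [ 491.98 -185.43   88.  ] to go [-1.55 -1.09] yaw 0.8389 [ 1.3e-03 -5.0e-04 -1.0e+00] [-0.8 -0.1  4.2] [-0.085 -0.02   0.046] 11.862664302752687 30.001130998134613
```

arm_command([
  {"linear": [0, 0, 0], "turn": -0.1},
  {"linear": [0, 0, 0], "turn": -0.1},
  {"linear": [0, 0, 0], "turn": -0.1},
  {"linear": [0, 0, 0], "turn": -0.1},
  {"linear": [0, 0, 0], "turn": -0.1},
  {"linear": [0, 0, 0], "turn": -0.1},
  {"linear": [0, 0, 0], "turn": -0.051},
  {"linear": [0, 0, 0], "turn": 0},
  {"linear": [0, 0, 0], "turn": 0},
])

```text
t: 13.05
ee_pos: [491.9, -185.4, 88.0]
orientation: [2.314, 2.123, 0.001]
ft_force: [1.5, -0.1, 4.0]
width: 11.3
grasp_force: 30.0
```

```bash
python3 st.py
```

```text
13.05 [ 491.93 -185.4    87.98] to go [-0.61 -1.74] yaw 1.4844 [ 1.2e-03 -5.0e-04 -1.0e+00] [ 1.5 -0.1  4. ] [-0.112 -0.304  0.015] 11.306189594481186 30.00067949295044
```

arm_command([
  {"linear": [0, 0, -0.001], "turn": 0},
  {"linear": [0, 0, -0.001], "turn": 0},
  {"linear": [0, 0, -0.001], "turn": 0},
  {"linear": [0, 0, -0.001], "turn": 0},
  {"linear": [0, 0, -0.001], "turn": 0},
  {"linear": [0, 0, 0], "turn": 0},
])

```text
t: 13.65
ee_pos: [491.5, -185.3, 92.9]
orientation: [2.314, 2.125, 0.0]
ft_force: [2.2, -0.3, 2.8]
width: 12.0
grasp_force: 30.0
```

```bash
python3 st.py
```

```text
13.65 [ 491.46 -185.25   92.88] to go [-0.74 -1.18] yaw 1.4858 [ 3.e-04 -2.e-04 -1.e+00] [ 2.2 -0.3  2.8] [-0.283 -0.57   0.042] 11.978023222314256 30.000413954257965
```

arm_command([
  {"linear": [0, 0.0007, 0], "turn": 0},
  {"linear": [0, 0, -0.0005], "turn": 0},
  {"linear": [0, 0, -0.0005], "turn": 0},
  {"linear": [0, 0, 0], "turn": 0},
  {"linear": [0, 0, 0], "turn": 0},
])

```text
t: 14.15
ee_pos: [491.6, -185.2, 93.6]
orientation: [-2.313, -2.125, 0.001]
ft_force: [-0.2, -1.6, 1.2]
width: 12.2
grasp_force: 30.0
```

```bash
python3 st.py
```

```text
14.15 [ 491.62 -185.2    93.61] to go [-0.83 -1.22] yaw 1.4858 [-9.e-04  2.e-04 -1.e+00] [-0.2 -1.6  1.2] [-0.539  0.007 -0.012] 12.168291992737075 30.000320076942444
```

arm_command([
  {"linear": [0, 0, 0], "turn": 0},
  {"linear": [0, 0, 0], "turn": 0},
  {"linear": [0, 0, 0], "turn": 0},
  {"linear": [0, 0, 0], "turn": 0},
  {"linear": [0, 0, 0], "turn": 0},
], jaw=-0.1)

```text
t: 14.65
ee_pos: [492.0, -185.1, 93.7]
orientation: [-2.314, -2.125, 0.0]
ft_force: [0.5, -0.6, 0.3]
width: 39.3
grasp_force: 0.0
```

arm_command([
  {"linear": [0, 0, -0.005], "turn": 0},
  {"linear": [0, 0, -0.015], "turn": 0},
  {"linear": [0, 0, -0.02], "turn": 0},
  {"linear": [0, 0, -0.02], "turn": 0},
  {"linear": [0, 0, -0.015], "turn": 0},
  {"linear": [0, 0, 0], "turn": 0},
  {"linear": [0, 0, 0], "turn": 0},
])

```text
t: 15.35
ee_pos: [492.0, -185.2, 168.9]
orientation: [2.313, 2.125, 0.0]
ft_force: [1.1, 0.6, -0.6]
width: 39.5
grasp_force: 0.0
```

```bash
python3 st.py;  python3 -c "
from h import *
a=grab('wrist');b=grab('scene')
x=np.hstack([a['frame'][100:400,100:460],cv2.resize(b['frame'][215:290,190:290],(400,300),interpolation=2)])
cv2.imwrite('pics/w5.png',x)"
```

```text
15.35 [ 492.03 -185.23  168.87] to go [-0.78 -1.82] yaw 1.4858 [ 6.e-04 -2.e-04 -1.e+00] [ 1.1  0.6 -0.6] [-0.029 -0.011 -0.014] 39.473710076623966 0.0
```

View pics/w5.png

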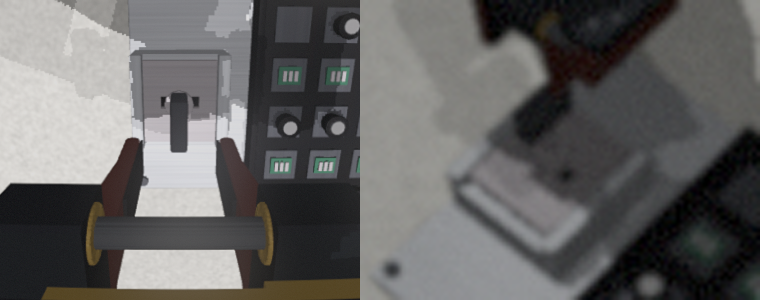

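The key stands released in the nest with its handle across the slot. In the left crop, the handle is at (178,122) and the slot ends show on both sides of the stem at row 102.

```bash
python3 - <<'E'
from h import *
a=load('wrist'); g=cv2.cvtColor(a['frame'],6)
m=((g<66)*255).astype('uint8'); m[:185]=0;m[265:]=0;m[:,:262]=0;m[:,:][:,300:]=0
m=cv2.morphologyEx(m,cv2.MORPH_OPEN,np.ones((7,7)))
c=max(cv2.findContours(m,0,2)[0],key=cv2.contourArea); r=cv2.minAreaRect(c); b=cv2.boxPoints(r)
P=ray2plane(a,b,111); print(r,P.round(1).tolist(),P.mean(0))
E=[np.linalg.norm(P[i]-P[i-1]) for i in range(4)]; print(E)
i=int(np.argmax(E)); d=P[i]-P[i-1]; print('yaw',np.arctan2(d[1],d[0])%np.pi,'want 1.486')
E
```

```text
((278.0, 207.0), (28.0, 16.0), 90.0) [[487.6, -160.1, 111.0], [497.7, -161.0, 111.0], [496.3, -179.9, 111.0], [485.8, -179.0, 111.0]] [ 491.84661152 -169.98345336  111.        ]
[np.float64(18.950035938726966), np.float64(10.208113036908692), np.float64(18.951006731583494), np.float64(10.475661266115587)]
yaw 1.4917505550943206 want 1.486
```

```bash
python3 - <<'E'
from h import *
np.set_printoptions(linewidth=220)
a=load('wrist'); g=cv2.cvtColor(a['frame'],6).astype(int)
print(g[186:262,279]); print(g[220,260:300])
u=np.array([np.cos(1.486),np.sin(1.486),0]); v=np.array([-u[1],u[0],0])
for z in (23,31,37):
    c=np.array([491.7,-185.5,z]); print(z,proj(a,[c+18*u+[0,0,80],c-18*u+[0,0,80],c+18*u+[0,0,52],c+6*v+[0,0,80],c-6*v+[0,0,80],c+12*u+[0,0,26]]).round(1).tolist())
E
```

```text
[112 112 113 112  97 112  96  52  45  45  45  47  48  48  49  49  52  59  60  60  60  60  62  59  61  61  62  64  63  62  65  62  65  64  63  65  66  65  66  66  67  68  69  67  68  69  69  69  69  70  70  70  71  72
  71  73  72  72  73  73  74  74  74  73  72  76 141 216 218 217 217 217 216 218 217 214]
[183 183 183 183 183 183 183 183 184 169  92  59  62  64  62  63  63  63  65  63  64  66  65  65  64  63  66 107 150 151 159 159 159 159 160 159 160 159 159 159]
23 [[279.8, 200.0], [279.8, 249.4], [279.6, 189.7], [271.0, 225.3], [288.5, 225.3], [279.6, 189.0]]
31 [[279.8, 203.4], [279.8, 254.4], [279.7, 192.4], [270.7, 229.6], [288.9, 229.6], [279.6, 191.4]]
37 [[279.8, 206.2], [279.8, 258.4], [279.7, 194.6], [270.5, 233.0], [289.2, 232.9], [279.6, 193.3]]
```

arm_command([
  {"linear": [-0.02, 0, -0.01], "turn": 0},
  {"linear": [-0.02, 0, 0], "turn": 0},
  {"linear": [-0.02, 0, 0], "turn": 0},
  {"linear": [0, 0, 0], "turn": 0},
  {"linear": [0, 0, 0], "turn": 0},
])

```text
t: 15.95
ee_pos: [486.3, -244.8, 177.8]
orientation: [-2.314, -2.122, 0.001]
ft_force: [-0.9, 0.8, -0.0]
width: 39.7
grasp_force: 0.0
```

```bash
cp /tmp/wrist.npy /tmp/wa.npy; python3 - <<'E'
from h import *
np.set_printoptions(linewidth=220)
A=load('wa');B=grab('wrist'); g=cv2.cvtColor(B['frame'],6).astype(int)
c0=np.array([491.7,-185.5,111]); print(proj(B,[c0+[1.5,18,0],c0-[1.5,18,0]]).round(1).tolist())
x=int(proj(B,c0)[0,0]); print(x); q=g[110:230,x]; print(q)
cv2.imwrite('pics/w6.png',cv2.resize(B['frame'][60:240,180:380],None,fx=3,fy=3))
E
```

```text
[[280.9, 107.0], [280.9, 164.6]]
280
[ 52  53  53  53  52  53  53  51  54  54  52  53  54  53  53  54  55  53  52  53  54  53  54  53  54  53  51  53  54  53  51  54  52  53  52  54  52  54  53  53  54  52  54  54  54  54  55  55  54  56  51  50  50  81
 114 114 114 114 115 116 114 112 115 121 125 126 126 126 126 124 129 130 132 133 131 130 131 132 132 133 130 132 131 127 131 172 219 221 219 220 216 210 206 205 209 219 219 218 214 214 218 217 217 217 218 219 216 214
 214 217 216 216 216 218 217 218 218 215 212 216]
```

View pics/w6.png

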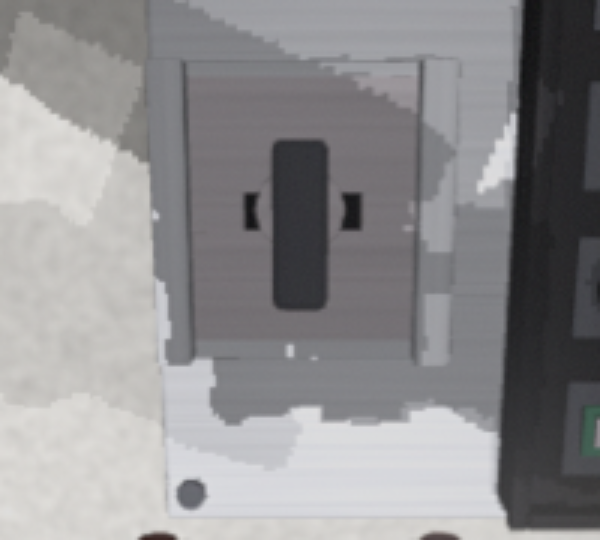

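The handle stands across the slot, centred, at crop (300,225). Its image rows run from 106.3 to 163.2, and both slot ends are visible beside the collar.

```bash
python3 - <<'E'
from h import *
A=load('wa');B=load('wrist')
for n,a,b in (('far',202.5,106.3),('near',251.8,163.2)):
    f=lambda z: (ray2plane(A,(279.8,a),z)-ray2plane(B,(280.5,b),z))[0,1]
    z=np.linspace(90,130,401); y=[f(t) for t in z]; i=np.argmin(np.abs(y)); print(n,z[i],ray2plane(B,(280.5,b),z[i]).round(1))
E
```

```text
far 110.7 [[ 493.  -167.   110.7]]
near 107.5 [[ 490.  -203.1  107.5]]
```

```bash
python3 -c "
from workcell import ctrl
print(ctrl.close_job())"
```

```text
the job is handed in; nothing more can be done
None
```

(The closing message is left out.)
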